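Park the sprung belt tensioner of a laboratory stirrer with its stop pin

TASK

The belt of this four-place stirrer is off and a new one is to be fitted: draw the stop pin from the tool block and, with the pin, push the sprung tensioner arm away from the pulleys until its pointer stands at the 30 degree line (the fourth long line, counting the zero line where the pointer rests). Seat the pin there, fully home in the middle one of the casting's three holes, so that the arm leans on it and stays parked; then let go. Do not force the pin, do not let the arm fly back, and leave the other things on the bench where they are.

Things in the scene. Friction and masses are not known exactly. Their poses are not given: they have to be found in the camera images.
- stirrer: stirrer housing, cover off, fixed, 240 (x) by 400 (y) mm; origin at the centre of its underside, z up. Pan floor 35 mm, rim 55 mm above the bench. Four pulleys (r 28, tops 70 mm, magnet bars to 74 mm) at (+-60, 62) and (+-60, 150) mm. Carries the tensioner arm, turning about (75, -20) mm, and below the arm's free end the quadrant casting
- pivot (a point): on the arm's pivot axis, level with the casting's top face (60 mm above the bench), axes as the stirrer's. At rest the arm points from here along (-0.985, 0.174). Casting: aluminium block 85 by 115 mm; on it a scale of lines round the pivot, 0 to 40 degrees, short ones every 2, long ones every 10, and three blind holes, for the long lines 20, 30, 40
- hole30_nominal (a point): middle (30 degree) hole's mouth as drawn, 60 mm above the bench, at (-21.4, -41.6) mm of the stirrer, axes as the stirrer's. The casting is clamped through slots: scale and holes together may really be turned about the pivot by up to 0.075 rad (7.4 mm) either way. The turn is not measured: see or feel it. The other two holes lie 17 mm to either side on the arc
- pivot_foot (a point): on the pivot axis at the level of the holes' bottoms, 40 mm above the bench. Holes: 20 mm deep, 11.2 mm wide, rims chamfered 0.8 mm, centres 98.8 mm from the pivot axis. A pin seated in a hole holds the arm's pointer at that hole's long line. Plain metal between the holes: the pin only drops in when over one
- tensioner (a joint): deflection of the tensioner arm from rest, rad: 0 on its rest stop (pulley side), 0.80 at the far stop; grows counter-clockwise seen from above, towards the stirrer's -y. Spring: 0.25 N m at rest plus 0.5 N m per rad, so at the pin about 2.6 N at rest and 5.2 N at 30 degrees. The arm flies back if let go.
- tensioner_end (a point): on the arm's top face, 98 mm from the pivot on its centre line; x points to the pivot, y to the pulley side, where the pin bears with its axis 13 mm from this point. Steel bar 16 mm wide, underside 64 and top 76 mm above the bench, ending 108 mm from the pivot in a small pointer. White idler wheel (r 16, top 77 mm) at 55 mm from the pivot, 30 mm to y
- stop_pin: steel stop pin, about 90 g: round shank 10 mm thick, 46 mm long, chamfered foot; flat-sided ribbed head 28 (x) by 16 (y) by 30 mm on top, gripped over the 16 mm. Origin at the centre of the foot, z up. Stands upright in one of the block's three sockets, foot 12 mm above the bench, head from 58 to 88 mm. Seated in the casting: foot 40, head from 86 to 116 mm
- tool_block: white plastic block 170 (x) by 56 (y) by 42 mm high, fixed; origin at the centre of its underside. Three sockets 12 mm wide, 30 mm deep, at x = -55, 0, 55 mm: stop pin, nut driver and stubby driver stand in them in any order
- nut_driver: bystander in the block: round grey handle 22 mm thick and 50 mm tall on a 9 mm shank, top 107 mm above the bench
- stubby_driver: bystander in the block: round black handle 30 mm thick and 46 mm tall, top 94 mm above the bench
- beaker: bystander on the bench, glass beaker 68 mm wide, 85 mm tall
- wash_bottle: bystander, white plastic bottle 66 mm wide, 170 mm tall
- wrench: bystander, steel open and ring wrench 170 mm long, lying
- ratchet: bystander, steel ratchet handle with socket, 210 mm long, lying
- petri_dish: bystander, shallow glass dish 90 mm wide, 16 mm tall
Mind the look-alikes: they are no part of the job. Leave any red look-alike of the stop_pin alone.

How it is judged:
On the way, in this order (a step that is already met when the one before it is completed fails the run):
1. the stop pin is drawn clear of the tool block (height (world z) of stop_pin above 0.046 m), for 0.1 s.
2. the pin pushes the tensioner arm back past the 20 degree line (value of joint tensioner above 0.38 rad and contact force between stop_pin and stirrer above 2 N), for 0.1 s.
At the end, for the whole second after the job is handed in: The stop pin stands upright (within 0.14 rad) in the middle (30 degree) hole, its foot within 3.5 mm of the hole's bottom, at rest; the tensioner arm leans on it at the 30 degree line (0.437 to 0.611 rad from rest, which covers every turn of the casting); the gripper has let go (value of joint tensioner between 0.437 and 0.611 rad and z of stop_pin in the frame of stirrer between 0.036 and 0.0435 m and angle between stop_pin's own z axis and vertical below 0.14 rad and contact force between stop_pin and stirrer above 2 N and linear speed of stop_pin below 0.02 m/s); the robot touches nothing.
It fails at once if the pin is forced: more than 35 N between pin and stirrer (contact force between stop_pin and stirrer above 35 N).
It fails at once if the arm flies back: faster than 2.5 rad/s towards rest (velocity of joint tensioner below -2.5 rad/s).
It fails at once if a bystander is moved by more than 20 mm (distance of any of nut_driver, stubby_driver, beaker, wash_bottle, wrench, ratchet, petri_dish from where it was at the start of the episode above 0.02 m).
It also fails if it takes over 51 s, if anything falls off the work surface, if the arm or the gripper's body presses on something with over 40 N, if the wrist force passes 120 N, or if a joint passes its speed limit or range.

ROBOT

A 7-joint arm with a two-finger parallel gripper is mounted at the origin on the work surface. World frame = base frame: x ahead of the robot, y to its left, z up, the work surface at z = 0. Lengths are in m, angles in rad, forces in N, time in s.
With the tool pointing down it reaches from about 0.4 to 0.875 m from the base axis. Payload 19.3 kg.
Tool frame: the origin (TCP) lies midway between the tips of the shut fingers; the grasp point (between the pads) lies 19 mm behind it; y points along the fingers, z is the direction in which the jaws open and shut, and the axes are right-handed (so a half turn about y gives the same grasp; the last joint's range is limited). The gripper opens to 85 mm and grips with 20 to 120 N. Pads are 22 mm wide; open, the fingers measure 114 mm over their backs; the gripper's body (76 mm by 85 mm) begins 54 mm behind the grasp point. The pads swing forward as they close: fully open they stand 13 mm farther back than shut.
Start: joints at [1.246, 0.521, -0.036, 1.599, 0.021, 1.021, -0.113], TCP at [0.158, -0.605, 0.231] pointing down, gripper open.
Joint ranges: [-2.91, 2.91], [-0.3, 2.13], [-1.5, 1.42], [0.17, 2.43], [-1.26, 4.41], [0.16, 1.93], [-2.52, 2.52]. Speed limits (rad/s): [1.89, 1.89, 2.39, 2.39, 3.01, 3.01, 3.01].

INTERFACE

Orientations are given as a unit quaternion [w, x, y, z].
In Python, from cell import r, kin, eyes, order, nets, status gives the robot as it stands. The module is installed in compiled form; this text tells all that it offers. Calls block until the motion is done:
- r.movep(position, orientation): joint-space move of the TCP to a pose.
- r.move_straight(position, max_speed=0.15, rotation=None): straight line of the TCP; rotation=None keeps the orientation; max_speed is the mean speed in m/s.
- r.movej(angles): joint-space move.
- r.gripper_to(opening): finger opening in m; the grip force is fixed at half the most; returns when the fingers have stopped.
- r.hold(seconds).
- kin.solve_ik(position, orientation): joint angles nearest the present ones, or None.
- eyes.read_camera(name): name is "side" or "top" or "wrist"; returns the picture (384x512x3 uint8, red, green, blue); there is no depth.
- eyes.camera_model(name): a dict with "intrinsics" (3x3 intrinsics, pixels), "eye" and "attitude" of the camera in the world. Camera axes: x right, y down, z forward; pixel columns grow to the right and rows downward; lengths in m; the calibration is good to about 2 mm. A picture is of the moment at which its call begins: read the wrist's pose just before it. camera_model takes no time and is no camera call; for the wrist camera it gives the pose at the moment of the call.
A pose or a line that the arm cannot do raises r.IKError and nothing moves.
- order.finish_job(): hands the job in, once; it reports no verdict.
Trained networks look in the newest picture that a camera, given by its name, has taken for a name from the list of things; names that differ only in an ending like _2 or _b are one class to them, and where a whole thing is asked for, a point or a joint stands for the part that bears it (a point fixed in the world has none). Each returns a list of dicts, best first, with "p" (0 to 1); they miss things now and then, are a little off and sometimes report something else, mostly with a low value. They report only what shows in the picture. A call takes as long as a camera call. They do not tell look-alikes from the thing itself.
- nets.search_frame(label, camera): "box" ([left, top, right, bottom] in pixels, round what is visible of it).
- nets.landmark_of(label, camera): "xy" ([column, row] in pixels: a listed point, or the origin of a listed thing).
Readings, each from a call of its own:
- status.current_time_s(): time.
- status.current_qpos(): joint angles.
- status.current_joint_velocities(): joint speeds.
- status.current_joint_efforts(): joint torques, N m.
- status.current_position(): TCP position.
- status.current_tool_rot(): TCP orientation.
- status.current_force(): force on the tool from outside, world axes, zero at the start.
- status.current_torque(): the same for the moment, N m.
- status.current_grip_width(): finger opening in m.
Only numpy, scipy, OpenCV 4.12 (cv2) and the standard library are available. Lean on these libraries where they do the work, as an engineer would, in place of code of your own. Each camera call takes 0.05 s, during which the arm holds its last target.

## Working session

There is one attempt and no reset: what is moved stays moved. The work goes in short steps, each a Python script; the robot and the scene stay as the last script left them, time stands still between calls to the robot, and variables do not carry over. Pictures are saved under pics/ and viewed, and the job is handed in when it is done.

```bash
mkdir -p pics; ls
cat > h.py <<'E'
import numpy as np, cv2
from cell import r, kin, eyes, order, nets, status
from scipy.spatial.transform import Rotation as R
def save(name,fn,crop=None,scale=1):
    im=eyes.read_camera(name)
    o=im
    if crop: o=im[crop[1]:crop[3],crop[0]:crop[2]]
    if scale!=1: o=cv2.resize(o,None,fx=scale,fy=scale,interpolation=cv2.INTER_CUBIC)
    cv2.imwrite('pics/'+fn,o[:,:,::-1]); return im
def att(m):
    a=np.array(m['attitude'],float)
    return a if a.shape==(3,3) else R.from_quat(np.r_[a[1:],a[0]]).as_matrix()
def ray(m,uv,z):
    K=np.array(m['intrinsics']);A=att(m);e=np.array(m['eye'])
    d=A@(np.linalg.inv(K)@np.array([uv[0],uv[1],1.]))
    return e+d*(z-e[2])/d[2]
def proj(m,p):
    K=np.array(m['intrinsics']);A=att(m);e=np.array(m['eye'])
    c=A.T@(np.array(p)-e); q=K@c; return q[:2]/q[2]
E
python3 - <<'E'
from h import *
print(status.current_time_s())
for c in ('top','side','wrist'):
    im=save(c,c+'0.png'); m=eyes.camera_model(c); print(c,m)
    for l in ('stirrer','stop_pin','tool_block','nut_driver','stubby_driver'):
        print(l,[(np.round(b['box']).tolist(),round(b['p'],2)) for b in nets.search_frame(l,c)][:3],[(np.round(b['xy'],1).tolist(),round(b['p'],2)) for b in nets.landmark_of(l,c)][:3])
    for l in ('pivot','tensioner_end','hole30_nominal'):
        print(l,[(np.round(b['xy'],1).tolist(),round(b['p'],2)) for b in nets.landmark_of(l,c)][:3])
print(status.current_time_s(), status.current_tool_rot(),status.current_force())
E
```

```text
pics
0.0
top {'intrinsics': array([[454.57083121,   0.        , 252.35343284],
       [  0.        , 454.57083121, 200.19063554],
       [  0.        ,   0.        ,   1.        ]]), 'eye': array([ 0.26521343, -0.01558004,  1.36114186]), 'attitude': array([ 0.07616476, -0.70283679,  0.70502295, -0.05623187])}
stirrer [([185.0, 133.0, 323.0, 222.0], 0.6)] [([255.4, 176.6], 0.7), ([372.7, 196.4], 0.43)]
stop_pin [([376.0, 187.0, 383.0, 200.0], 0.49), ([181.0, 134.0, 318.0, 223.0], 0.39)] [([398.3, 214.3], 0.66)]
tool_block [([331.0, 137.0, 358.0, 164.0], 0.7), ([115.0, 158.0, 131.0, 209.0], 0.66), ([360.0, 167.0, 388.0, 226.0], 0.64)] [([372.8, 197.8], 0.65)]
nut_driver [([375.0, 207.0, 384.0, 218.0], 0.52), ([325.0, 240.0, 349.0, 264.0], 0.19)] [([374.4, 213.2], 0.5)]
stubby_driver [([369.0, 168.0, 380.0, 179.0], 0.57)] [([370.8, 179.3], 0.65), ([259.8, 148.6], 0.17)]
pivot [([261.4, 150.5], 0.64), ([148.3, 261.4], 0.2)]
tensioner_end [([257.7, 180.0], 0.91)]
hole30_nominal [([266.7, 181.3], 0.82)]
side {'intrinsics': array([[418.66916307,   0.        , 264.99537251],
       [  0.    
[... 646 characters left out ...]
5.5, 279.4], 0.51)]
pivot [([314.7, 160.7], 0.61), ([357.6, 279.7], 0.42)]
tensioner_end [([278.1, 162.6], 0.95), ([333.4, 293.8], 0.68)]
hole30_nominal [([283.5, 180.6], 0.94)]
wrist {'intrinsics': array([[270.3810291 ,   0.        , 255.0741717 ],
       [  0.        , 270.3810291 , 193.75149811],
       [  0.        ,   0.        ,   1.        ]]), 'eye': array([ 0.22964911, -0.586562  ,  0.37361978]), 'attitude': array([ 0.11674917,  0.78201871, -0.60552237, -0.09032729])}
stirrer [] []
stop_pin [] []
tool_block [] []
nut_driver [] []
stubby_driver [] []
pivot []
tensioner_end []
hole30_nominal []
2.1 [ 0.08981745 -0.08980147  0.70138197 -0.70137854] [-0.19218686 -0.03346779 -0.19239736]
```

Run:
```python
import cv2
a=cv2.imread('pics/top0.png');b=cv2.imread('pics/side0.png')
cv2.imwrite('pics/tc.png',cv2.resize(a[110:290,100:430],None,fx=2.4,fy=2.4,interpolation=cv2.INTER_CUBIC))
cv2.imwrite('pics/sc.png',cv2.resize(b[100:360,200:420],None,fx=2.3,fy=2.3,interpolation=cv2.INTER_CUBIC))
```

```text
(no output)
```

View pics/top0.png

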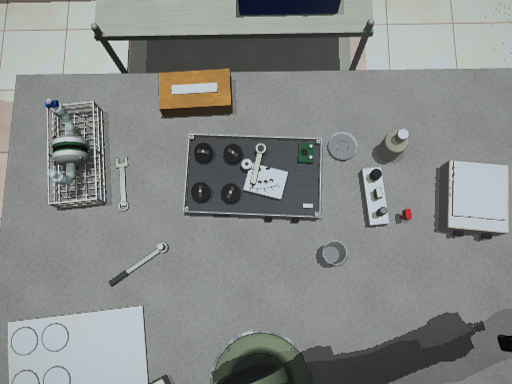

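View pics/tc.png

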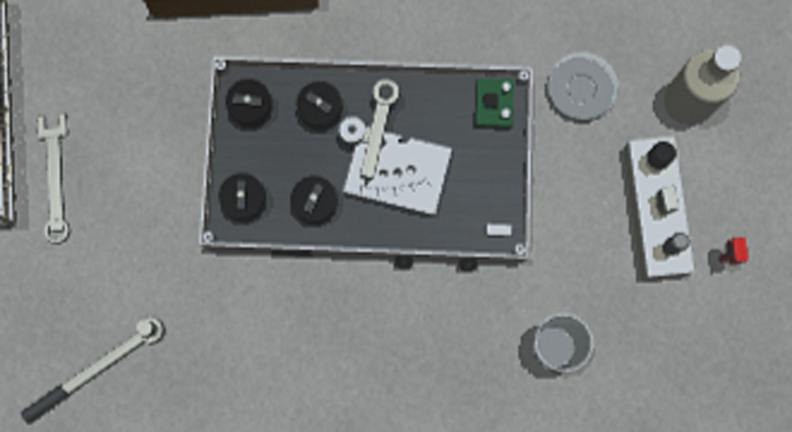

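View pics/sc.png

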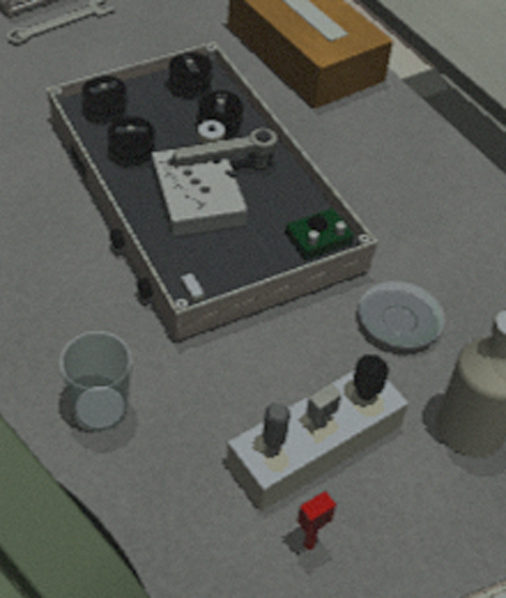

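View pics/side0.png

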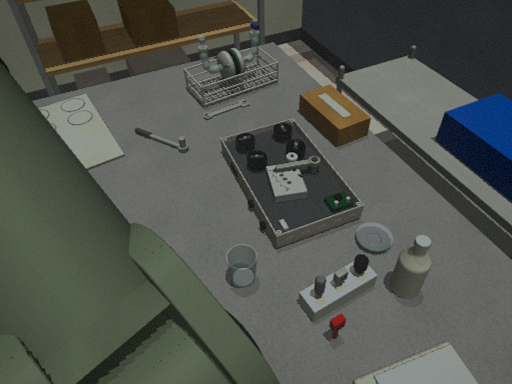

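Run:
```python
from h import *
m=eyes.camera_model('top')
f=lambda x,y:(100+x/2.4,110+y/2.4)
C=[ray(m,f(*c),.055) for c in [(217,62),(529,72),(526,252),(205,243)]]
for c in C: print(np.round(c,4))
M=np.array([[.12,.2],[.12,-.2],[-.12,-.2],[-.12,.2]]);W=np.array(C)[:,:2]
Rm,_=cv2.estimateAffinePartial2D(M,W)[:2]
print(Rm, np.arctan2(Rm[1,0],Rm[0,0]))
th=np.arctan2(Rm[1,0],Rm[0,0]); t=W.mean(0)
T=np.array([[np.cos(th),-np.sin(th)],[np.sin(th),np.cos(th)]])
for n,p in dict(pivot=(.075,-.02),hole=(-.0214,-.0416)).items(): print(n,t+T@p)
print('net pivot',ray(m,(261.4,150.5),.06),'hole',ray(m,(266.7,181.3),.06))
ms=eyes.camera_model('side')
print('side',ray(ms,(314.7,160.7),.06),ray(ms,(283.5,180.6),.06))
print('head',ray(m,f(667,198),.088),'block corners',[ray(m,f(*c),.042)[:2] for c in [(628,142),(673,136),(692,271),(648,278)]])
print('head side',ray(ms,(200+322/2.3,100+393/2.3),.088))
print(ray(m,f(739,250),.076))
for c in('wrist',):
    mm=eyes.camera_model(c); print(att(mm))
print(R.from_quat(np.roll(status.current_tool_rot(),-1)).as_matrix())
```

```text
[0.712  0.2083 0.055 ]
[ 0.695  -0.1822  0.055 ]
[ 0.4684 -0.1722  0.055 ]
[0.4814 0.2172 0.055 ]Traceback (most recent call last):
  File "<stdin>", line 7, in <module>
cv2.error: OpenCV(4.12.0) /io/opencv/modules/calib3d/src/ptsetreg.cpp:1108: error: (-215:Assertion failed) count >= 0 && to.checkVector(2) == count in function 'estimateAffinePartial2D'
```

```bash
cat >> h.py <<'E'
def fit2(M,W):
    M=np.array(M,float);W=np.array(W,float)[:,:2]
    a=M-M.mean(0);b=W-W.mean(0)
    th=np.arctan2((a[:,0]*b[:,1]-a[:,1]*b[:,0]).sum(),(a*b).sum())
    T=np.array([[np.cos(th),-np.sin(th)],[np.sin(th),np.cos(th)]])
    t=W.mean(0)-T@M.mean(0); return th,T,t,W-(M@T.T+t)
E
python3 - <<'E'
from h import *
m=eyes.camera_model('top')
f=lambda x,y:(100+x/2.4,110+y/2.4)
C=[ray(m,f(*c),.055) for c in [(217,62),(529,72),(526,252),(205,243)]]
M=np.array([[.12,.2],[.12,-.2],[-.12,-.2],[-.12,.2]])
th,T,t,res=fit2(M,C);print(th,t,res)
for n,p in dict(pivot=(.075,-.02),hole=(-.0214,-.0416)).items(): print(n,t+T@p)
print('net pivot',ray(m,(261.4,150.5),.06),'hole',ray(m,(266.7,181.3),.06))
ms=eyes.camera_model('side')
print('side',ray(ms,(314.7,160.7),.06),ray(ms,(283.5,180.6),.06))
print('head',ray(m,f(667,198),.088),'block corners',[ray(m,f(*c),.042)[:2] for c in [(628,142),(673,136),(692,271),(648,278)]])
print('head side',ray(ms,(200+322/2.3,100+393/2.3),.088))
for c in('wrist',):
    mm=eyes.camera_model(c); print(att(mm))
print(R.from_quat(np.roll(status.current_tool_rot(),-1)).as_matrix())
E
```

```text
-0.039155537804738384 [0.58921257 0.01780061] [[-0.00493958 -0.00463085]
 [-0.0062442   0.00456975]
 [ 0.00692582  0.00518317]
 [ 0.00425796 -0.00512206]]
pivot [ 0.66337218 -0.00511998]
hole [ 0.56620052 -0.02292979]
net pivot [ 0.66251583 -0.00577009  0.06      ] hole [ 0.56841521 -0.02093324  0.06      ]
side [0.67586224 0.00909454 0.06      ] [ 0.56229159 -0.021032    0.06      ]
head [ 0.52705367 -0.33612075  0.088     ] block corners [array([ 0.60762428, -0.30340982]), array([ 0.61484968, -0.35911866]), array([ 0.44621017, -0.37306023]), array([ 0.43790782, -0.31980809])]
head side [ 0.5273408 -0.3360252  0.088    ]
[[ 2.50367522e-01 -9.25968386e-01 -2.82663495e-01]
 [-9.68150862e-01 -2.39424693e-01 -7.32101469e-02]
 [ 1.13661207e-04  2.91990349e-01 -9.56421258e-01]]
[[-9.67737043e-01  2.18066098e-05  2.51962327e-01]
 [-2.51962327e-01  7.68202140e-06 -9.67737044e-01]
 [-2.30386441e-05 -1.00000000e+00 -1.93973252e-06]]
```

```bash
cat >> h.py <<'E'
def quat(a):  # a: yaw; a=0 -> tool x=(-1,0,0), down, jaws along y
    c,s=np.cos(a),np.sin(a)
    Mx=np.array([[c,-s,0],[s,c,0],[0,0,1]])@np.array([[-1,0,0],[0,0,-1],[0,-1,0]]).T.T
    B=np.column_stack([[-1,0,0],[0,0,-1],[0,-1,0]]).astype(float)
    q=R.from_matrix(np.array([[c,-s,0],[s,c,0],[0,0,1]])@B).as_quat()
    return np.roll(q,1)
E
python3 - <<'E'
from h import *
print(quat(.255),kin.solve_ik([.527,-.336,.275],quat(0)),kin.solve_ik([.56,-.02,.275],quat(0)))
r.movep([.527,-.336,.285],quat(0))
print(status.current_position(),status.current_qpos(),status.current_time_s(),status.current_force())
m=eyes.camera_model('wrist'); save('wrist','w1.png',scale=1.5)
for l in ('stop_pin','tool_block','nut_driver','stubby_driver'):
    print(l,[(np.round(b['box']).tolist(),round(b['p'],2)) for b in nets.search_frame(l,'wrist')][:3],[(np.round(b['xy'],1).tolist(),round(b['p'],2)) for b in nets.landmark_of(l,'wrist')][:3])
E
```

```text
[ 0.08991205 -0.08991205  0.70136711 -0.70136711] [ 0.52375013  0.48204829 -0.07532955  1.54679567  0.03888098  1.11421356
 -1.1309678 ] [ 0.25063174  0.39991487 -0.4335758   1.70518902  0.18679561  1.07748592
 -1.81250408]
[ 0.5262158  -0.33711511  0.28490052] [ 0.52606589  0.47395657 -0.07595524  1.534008    0.03874394  1.13530872
 -1.13016473] 3.7833 [-0.2345961   0.70976775  0.35070217]
stop_pin [([253.0, 153.0, 259.0, 179.0], 0.78), ([302.0, 193.0, 323.0, 217.0], 0.64), ([0.0, 18.0, 153.0, 213.0], 0.32)] [([302.8, 195.6], 0.73), ([251.1, 121.3], 0.64)]
tool_block [([2.0, 16.0, 155.0, 210.0], 0.7), ([230.0, 100.0, 277.0, 219.0], 0.66)] [([256.5, 162.0], 0.61)]
nut_driver [([251.0, 194.0, 268.0, 225.0], 0.68)] [([257.4, 194.4], 0.65)]
stubby_driver [([240.0, 110.0, 266.0, 137.0], 0.75)] [([251.1, 119.6], 0.73)]
```

View pics/w1.png

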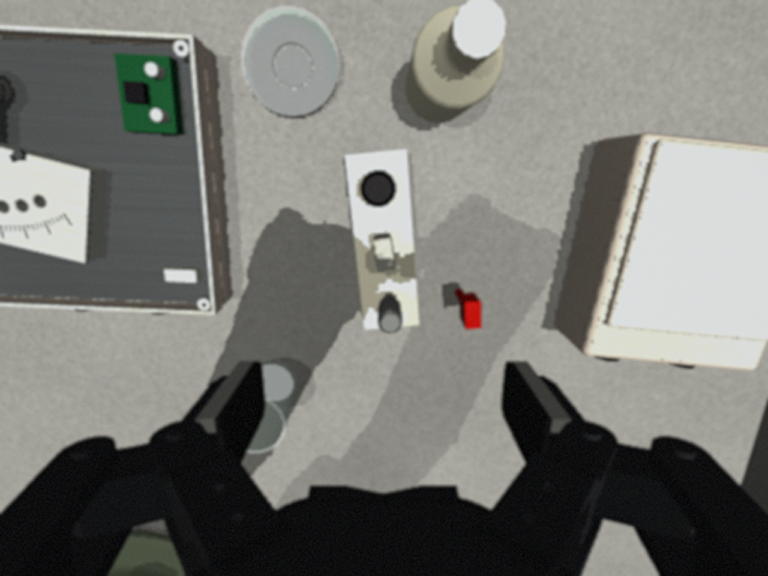

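Run:
```python
from h import *
r.move_straight([.517,-.336,.19])
m=eyes.camera_model('wrist'); im=save('wrist','w2.png',(180,60,400,270),3)
print(m['eye'],status.current_time_s())
```

```text
[ 0.59187074 -0.33652547  0.33321685] 5.0667
```

View pics/w2.png

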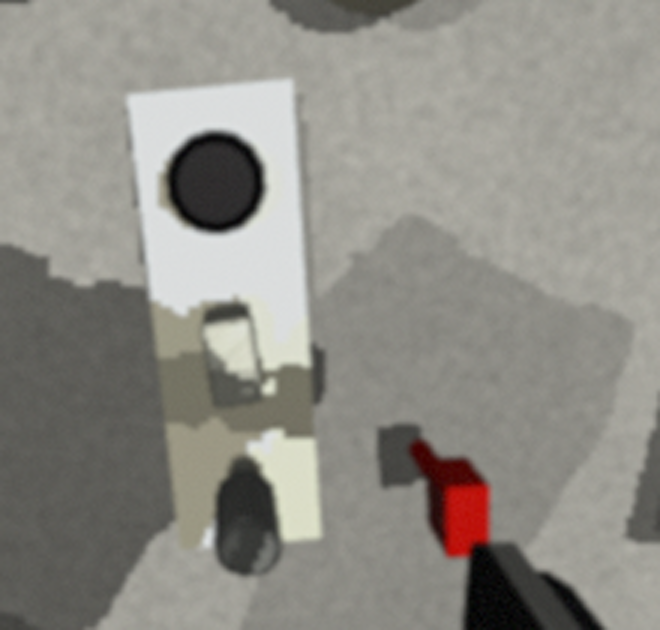

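Run:
```python
from h import *
m=eyes.camera_model('wrist')
C=[ray(m,(180+x/3,60+y/3),.088) for x,y in [(204,322),(248,316),(264,392),(218,402)]]
print(np.round(C,4)); print(fit2([[.014,.008],[.014,-.008],[-.014,-.008],[-.014,.008]],C))
B=[ray(m,(180+x/3,60+y/3),.042) for x,y in [(128,96),(293,80),(322,537),(180,547)]]
print(np.round(B,4)); print(fit2([[.085,.028],[.085,-.028],[-.085,-.028],[-.085,.028]],B))
print(ray(m,(180+466/3,60+507/3),.07))
```

```text
[[ 0.5428 -0.3303  0.088 ]
 [ 0.5447 -0.3438  0.088 ]
 [ 0.5204 -0.349   0.088 ]
 [ 0.5171 -0.3344  0.088 ]]
(np.float64(0.18445565686414403), array([[ 0.98303624, -0.18341145],
       [ 0.18341145,  0.98303624]]), array([ 0.53125568, -0.3393513 ]), array([[-0.00072293, -0.00133189],
       [-0.00181669,  0.00089267],
       [ 0.00143531,  0.00082678],
       [ 0.00110431, -0.00038756]]))
[[ 0.611  -0.3042  0.042 ]
 [ 0.6159 -0.3597  0.042 ]
 [ 0.4472 -0.375   0.042 ]
 [ 0.4429 -0.3187  0.042 ]]
(np.float64(0.087681853438527), array([[ 0.99615841, -0.08756955],
       [ 0.08756955,  0.99615841]]), array([ 0.52925616, -0.33937996]), array([[-0.0004979 , -0.00013358],
       [-0.00045812,  0.00015444],
       [ 0.00014829, -0.00025231],
       [ 0.00080773,  0.00023146]]))
[ 0.47265091 -0.42182224  0.07      ]
```

Run:
```python
from h import *
print(status.current_grip_width())
q=quat(.17)
r.movep([.5295,-.3394,.13],q)
r.move_straight([.5295,-.3394,.055],.1)
print(status.current_force(),status.current_position())
r.gripper_to(.01)
print(status.current_grip_width(),status.current_force(),status.current_torque(),status.current_position())
r.move_straight([.5295,-.3394,.11],.08)
r.hold(.2)
print(status.current_grip_width(),status.current_force(),status.current_torque(),status.current_position())
save('wrist','w3.png',scale=1.5);save('side','s3.png',(280,190,420,340),4)
print(status.current_time_s())
```

```text
0.08509984145637578
[0.24925815 0.02499163 0.37546756] [ 0.52982595 -0.33962262  0.05564329]
0.015034967128032595 [-0.39904621  0.61905251  3.26776924] [ 0.12091287  0.16667078 -0.01285003] [ 0.52950996 -0.3394072   0.05511621]
0.015632927175030727 [-0.21199753 -0.66766487 -1.21626401] [-0.01284341  0.00592422  0.01229939] [ 0.52930816 -0.33925058  0.10948176]
8.1
```

View pics/w3.png

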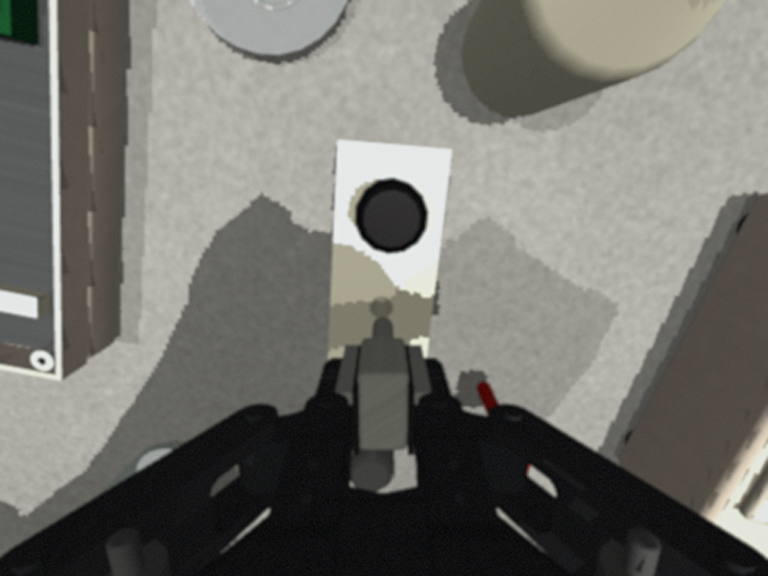

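View pics/s3.png

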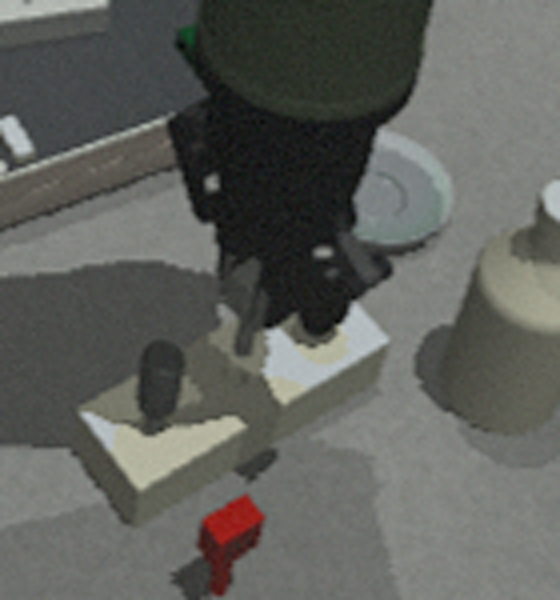

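Run:
```python
from h import *
r.move_straight([.5295,-.3394,.2],.2)
r.movep([.50,-.02,.21],quat(0))
m=eyes.camera_model('wrist'); im=save('wrist','w4.png',scale=1.5)
np.save('w4.npy',im); np.save('w4m.npy',m,allow_pickle=True)
for l in ('pivot','tensioner_end','hole30_nominal','stirrer'):
    print(l,[(np.round(b['xy'],1).tolist(),round(b['p'],2)) for b in nets.landmark_of(l,'wrist')][:3])
print(status.current_position(),status.current_qpos(),status.current_time_s(),status.current_grip_width())
```

```text
pivot [([232.6, 6.2], 0.64)]
tensioner_end [([212.4, 113.6], 0.74), ([377.6, 261.2], 0.25)]
hole30_nominal [([255.6, 119.3], 0.72)]
stirrer [([219.8, 94.5], 0.6)]
[ 0.50012878 -0.02070956  0.20985625] [ 0.04568683  0.35563623 -0.15571698  1.9395094   0.0718697   0.85182986
 -1.71970474] 10.1667 0.015194919582027334
```

View pics/w4.png

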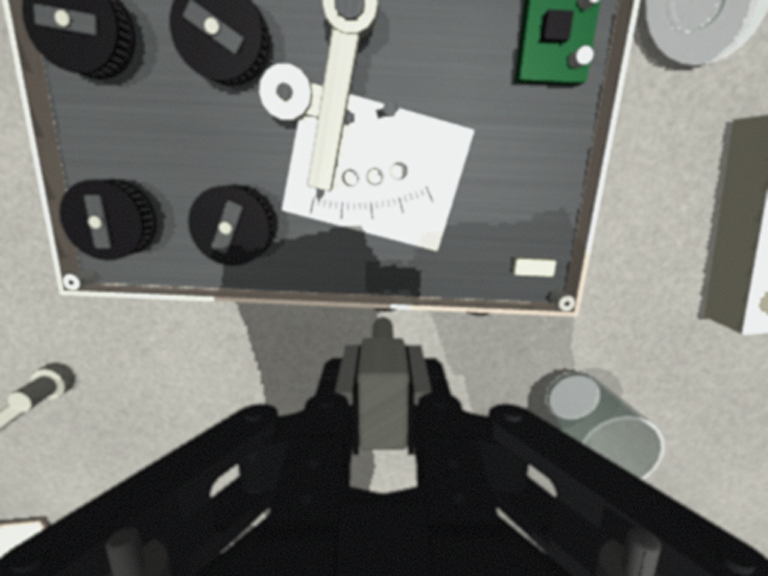

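Run:
```python
import numpy as np,cv2
im=np.load('w4.npy')[:,:,::-1]
cv2.imwrite('pics/w4a.png',cv2.resize(im[60:175,180:325],None,fx=5,fy=5,interpolation=cv2.INTER_CUBIC))
cv2.imwrite('pics/w4b.png',cv2.resize(im[195:315,200:310],None,fx=5,fy=5,interpolation=cv2.INTER_CUBIC))
```

```text
(no output)
```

View pics/w4a.png

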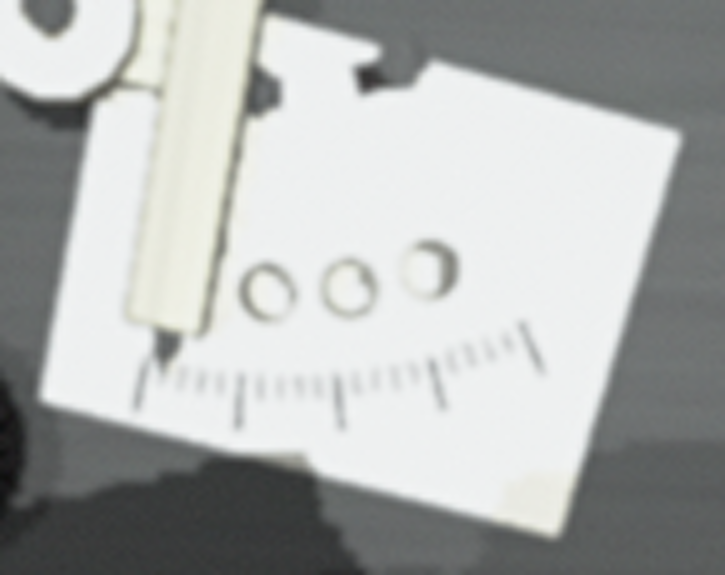

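View pics/w4b.png

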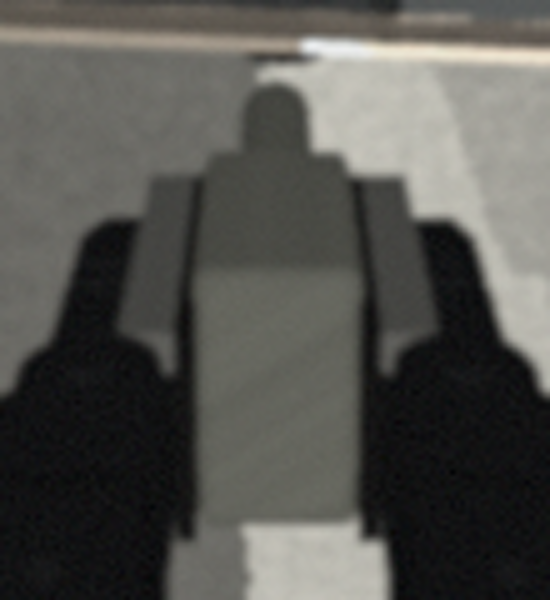

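Run:
```python
from h import *
m=np.load('w4m.npy',allow_pickle=True).item()
print(m['eye'])
a=lambda x,y:(180+(x+.5)/5-.5,60+(y+.5)/5-.5)
b=lambda x,y:(200+(x+.5)/5-.5,195+(y+.5)/5-.5)
H=[ray(m,a(*p),.06)[:2] for p in [(268,291),(349,287),(429,270)]]
print('holes',np.round(H,4), np.linalg.norm(H[1]-H[0]),np.linalg.norm(H[2]-H[1]))
zf=.2099-.043
T=[ray(m,b(*p),zf+.076)[:2] for p in [(195,270),(362,268),(362,522),(195,522)]]
print('head top',np.round(T,4),np.mean(T,0))
F=ray(m,b(276.5,84),zf); print('foot front edge',F, 'shank w',np.diff([ray(m,b(x,110),zf)[1] for x in (245,308)]))
# rim corners z .055 in 1.5x pic
w=lambda x,y:((x+.5)/1.5-.5,(y+.5)/1.5-.5)
for p in [(62,292),(577,313)]: print(ray(m,w(*p),.055))
print('pivot',ray(m,w(349,11),.076))
print('arm end mid',ray(m,a(*(168,325)),.076))
```

```text
[ 0.57479982 -0.02148211  0.35202408]
holes [[ 0.5682  0.001 ]
 [ 0.569  -0.0158]
 [ 0.5723 -0.0324]] 0.016871563328500108 0.016932029857361267
head top [[ 0.5157 -0.014 ]
 [ 0.5158 -0.029 ]
 [ 0.4887 -0.0295]
 [ 0.4888 -0.0135]] [ 0.50224961 -0.02148954]
foot front edge [ 0.50475563 -0.02133178  0.1669    ] shank w [-0.00925971]
[0.48386793 0.22423672 0.055     ]
[ 0.46557788 -0.17271008  0.055     ]
pivot [ 0.66250459 -0.00206058  0.076     ]
arm end mid [0.56216441 0.01976128 0.076     ]
```

```bash
cat >> h.py <<'E'
P=np.array([.667,-.0038]); OFF=np.array([.001,-.0007])
def tcp(deg,rad,zf):
    a=np.radians(deg); p=P+rad*np.array([np.cos(a),np.sin(a)])-OFF
    return [p[0],p[1],zf+.0431]
E
python3 - <<'E'
from h import *
p=tcp(154,.0988,.12); print(p)
r.movep(p,quat(0))
r.hold(.3); f0=status.current_force(); print(f0)
r.move_straight(tcp(154,.0988,.0625),.1)
r.hold(.2);print(status.current_force()-f0,status.current_position())
m=eyes.camera_model('wrist'); im=save('wrist','w5.png',scale=1.5); np.save('f0.npy',f0)
np.save('w5.npy',im); np.save('w5m.npy',m,allow_pickle=True)
save('side','s5.png',(230,110,370,230),5)
print(status.current_time_s())
E
```

```text
[np.float64(0.5771991482256423), np.float64(0.04021106930276084), 0.1631]
[ 0.15468298  0.53779036 -2.05111719]
[ 0.21912802 -1.31306348  0.92499369] [0.57750298 0.04022878 0.10620586]
12.0
```

View pics/w5.png

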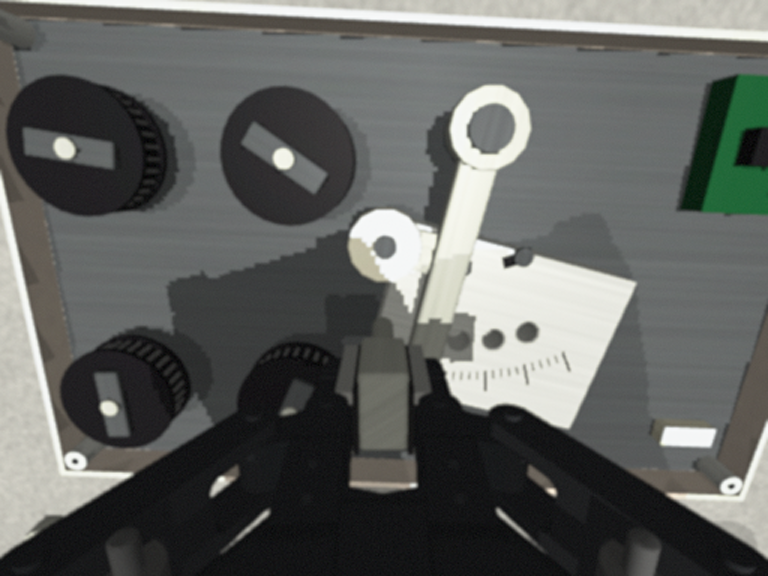

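View pics/s5.png

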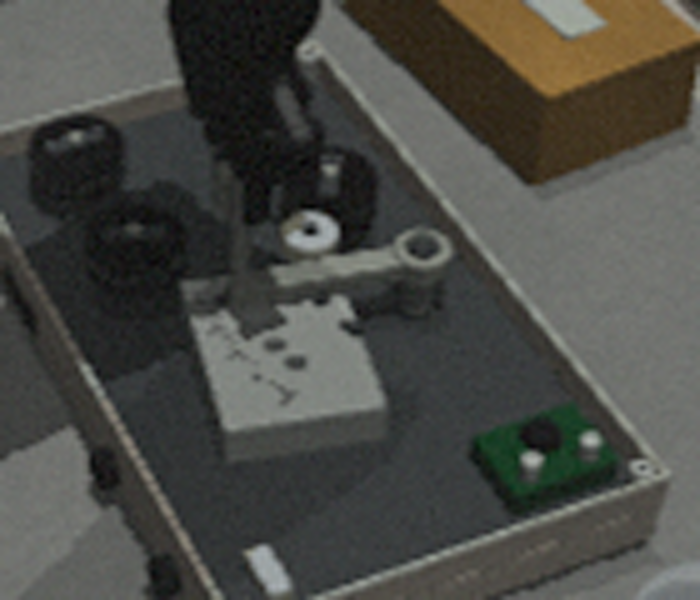

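Run:
```python
from h import *
im=np.load('w5.npy')
cv2.imwrite('pics/w5a.png',cv2.resize(im[195:275,280:430,::-1],None,fx=5,fy=5,interpolation=cv2.INTER_CUBIC))
m=np.load('w5m.npy',allow_pickle=True).item()
w=lambda x,y:((x+.5)/1.5-.5,(y+.5)/1.5-.5)
for p in [(459,340),(493,339),(527,332)]: print(ray(m,w(*p),.06))
print('piv',ray(m,w(490,126),.076)); print(m['eye'])
for p in [(61,474),(747,497),]: print(ray(m,w(*p),.055))
```

```text
[0.5685731 0.00145   0.06     ]
[ 0.5690873  -0.01567056  0.06      ]
[ 0.57286258 -0.03243422  0.06      ]
piv [ 0.6675821  -0.00270916  0.076     ]
[0.65192141 0.03981273 0.24861699]
[0.48272497 0.22611848 0.055     ]
[ 0.4654213  -0.17495834  0.055     ]
```

View pics/w5a.png

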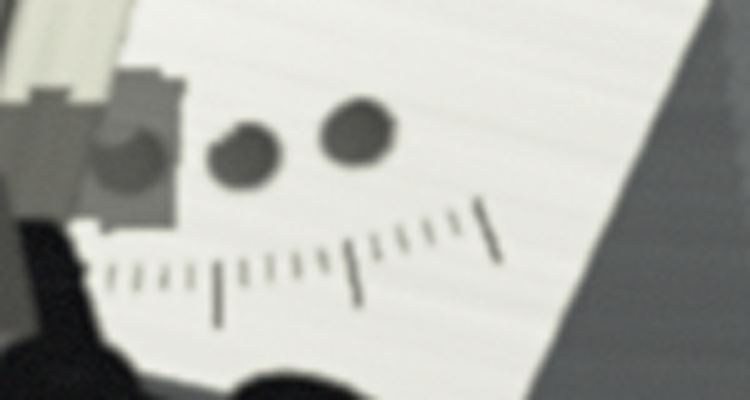

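Run:
```python
from h import *
f0=np.load('f0.npy')
for d in [157,160,163,166,170,174,178,182,185,187]:
    r.move_straight(tcp(d,.0988,.0625),.06)
    print(d,np.round(status.current_force()-f0,2),np.round(status.current_position()-np.array(tcp(d,.0988,.0625)),4))
r.hold(.3)
print(np.round(status.current_force()-f0,2),status.current_torque(),status.current_position(),status.current_time_s(),status.current_grip_width())
m=eyes.camera_model('wrist'); im=save('wrist','w6.png',scale=1.5)
np.save('w6.npy',im); np.save('w6m.npy',m,allow_pickle=True)
save('side','s6.png',(230,110,370,230),5)
```

```text
157 [-0.71 -0.46  0.79] [-0.0001 -0.0005  0.0001]
160 [0.06 3.32 1.66] [ 0.     -0.0001  0.0001]
163 [1.33 2.18 0.42] [0.0001 0.     0.0001]
166 [0.8  1.28 1.64] [0.0001 0.     0.0001]
170 [2.26 2.96 0.56] [0.     0.0001 0.    ]
174 [1.45 3.35 1.7 ] [0.     0.0002 0.    ]
178 [0.81 4.3  1.92] [-0.      0.0002 -0.    ]
182 [1.44 3.62 1.08] [-0.0001  0.0003 -0.0001]
185 [0.17 4.37 1.08] [-0.0001  0.0003 -0.0001]
187 [0.45 3.81 1.29] [-0.      0.0004 -0.    ]
[0.68 3.96 0.54] [ 1.27771408 -0.22306149  0.03510832] [ 0.56787457 -0.01462286  0.10557295] 14.8667 0.015036836051960005
```

View pics/w6.png

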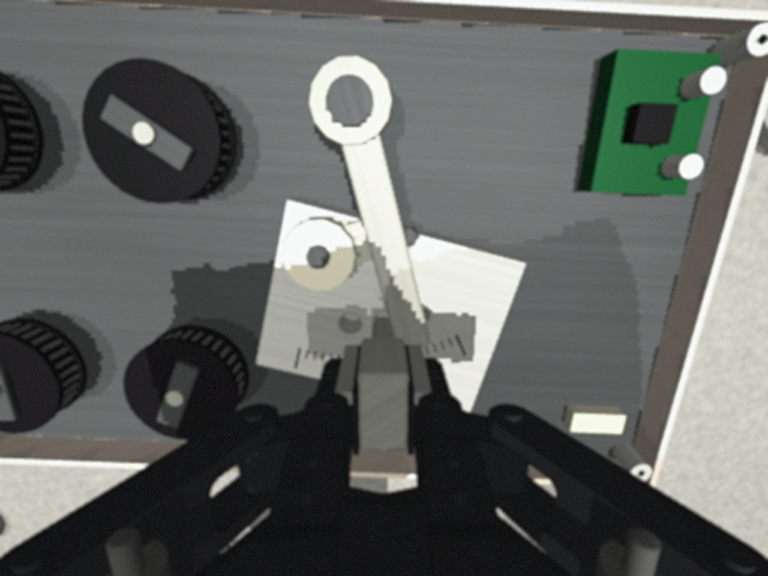

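View pics/s6.png

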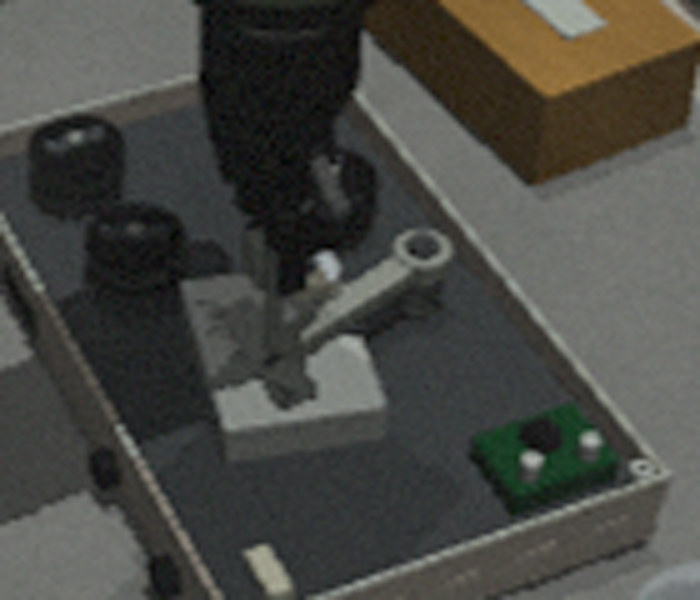

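Run:
```python
from h import *
im=np.load('w6.npy')
c=im[185:265,190:330,::-1]; c=np.clip(c.astype(float)*1.5,0,255).astype(np.uint8)
cv2.imwrite('pics/w6a.png',cv2.resize(c,None,fx=5.5,fy=5.5,interpolation=cv2.INTER_CUBIC))
```

```text
(no output)
```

View pics/w6a.png

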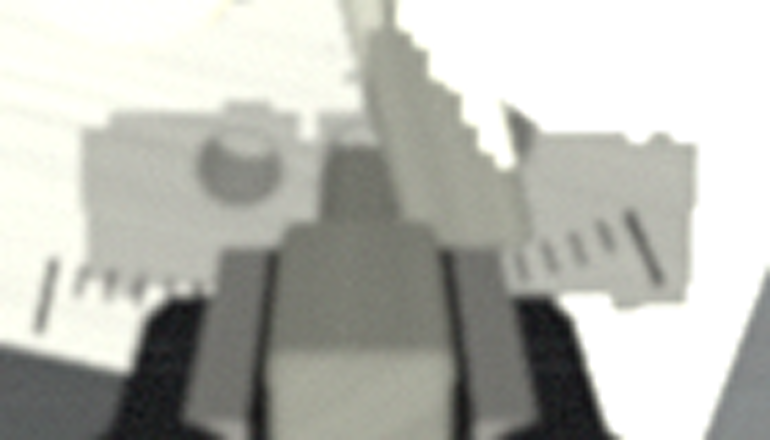

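Run:
```python
from h import *
m=np.load('w6m.npy',allow_pickle=True).item()
a=lambda x,y:(190+(x+.5)/5.5-.5,185+(y+.5)/5.5-.5)
for n,p,z in [('h20 c',(240,163),.06),('h20 left',(198,165),.06),('h20 right',(283,165),.06),('h20 top',(240,124),.06),('h20 bot',(240,206),.06),('h30 rim top',(352,128),.06),('foot front',(357,147),.0625),('footL',(325,165),.0645),('footR',(392,165),.0645)]:
    print(n,np.round(ray(m,a(*p),z),4))
for p in [(.569,-.0157,.06),(.5686,.0013,.06)]:
    q=proj(m,p); print('pred',(q-[190,185]+.5)*5.5-.5)
print(m['eye'])
```

```text
h20 c [0.5692 0.0013 0.06  ]
h20 left [0.5689 0.007  0.06  ]
h20 right [ 0.5689 -0.0045  0.06  ]
h20 top [0.5748 0.0011 0.06  ]
h20 bot [0.5629 0.0014 0.06  ]
h30 rim top [ 0.5742 -0.0139  0.06  ]
foot front [ 0.5724 -0.0146  0.0625]
footL [ 0.5706 -0.0103  0.0645]
footR [ 0.5706 -0.0192  0.0645]
pred [365.53484526 164.02997438]
pred [239.9342234  166.96740695]
[ 0.64243681 -0.01501681  0.2479036 ]
```

```bash
cat >> h.py <<'E'
def down(xy,zs,lim=9,f0=None,v=.04):
    for z in zs:
        r.move_straight([xy[0],xy[1],z+.0431],v)
        f=status.current_force()-f0; p=status.current_position()
        print('%.4f'%z,np.round(f,1),np.round((p-[xy[0],xy[1],z+.0431])*1e3,2))
        if abs(f[2])>lim or np.hypot(f[0],f[1])>14: return False
    return True
E
python3 - <<'E'
from h import *
f0=np.load('f0.npy')
ok=down((.5685,-.0160),[.0625,.0615,.0605,.060,.0595,.059,.0585,.058,.057],f0=f0)
print(ok,status.current_time_s())
save('side','s7.png',(230,110,370,230),5)
E
```

```text
0.0625 [-1.3  5.3  1.5] [-0.27  0.4  -0.05]
0.0615 [-1.2  4.2  1.2] [-0.26  0.38 -0.09]
0.0605 [-1.   4.6  1.4] [-0.24  0.39 -0.08]
0.0600 [-0.9  4.8  2.3] [-0.28  0.39 -0.06]
0.0595 [-0.7  3.9  1.8] [-0.26  0.35 -0.05]
0.0590 [-1.1  4.   2.6] [-0.26  0.35 -0.04]
0.0585 [-1.2  4.9  2.2] [-0.26  0.36 -0.05]
0.0580 [-1.5  4.3  2.6] [-0.22  0.36 -0.02]
0.0570 [-0.9  4.1  0.9] [-0.24  0.34 -0.08]
True 17.2167
```

Run:
```python
from h import *
f0=np.load('f0.npy')
ok=down((.5685,-.0160),list(np.arange(.055,.0429,-.002))+[.042,.0415,.041,.0405,.040,.0395],f0=f0,lim=8)
print(ok,status.current_time_s(),status.current_torque())
save('side','s8.png',(230,110,370,230),5);save('wrist','w8.png',scale=1.5)
```

```text
0.0550 [-1.2  3.9 -1.2] [-0.22  0.35 -0.14]
0.0530 [ 0.1  3.8 -0.8] [-0.21  0.24 -0.11]
0.0510 [ 0.   4.5 -0.6] [-0.18  0.23 -0.1 ]
0.0490 [ 0.1  5.1 -1. ] [-0.15  0.16 -0.05]
0.0470 [-0.9  4.5 -0.2] [-0.1   0.14 -0.02]
0.0450 [-0.2  4.6  0.1] [-0.04  0.1   0.03]
0.0430 [ 0.1  5.8 -0.6] [-0.04  0.09  0.04]
0.0420 [-0.2  4.5  1. ] [-0.06  0.06  0.08]
0.0415 [-1.   4.8  2.2] [-0.05  0.06  0.15]
0.0410 [-0.9  4.9  2.2] [-0.04  0.08  0.16]
0.0405 [-1.1  4.9  1.4] [-0.03  0.05  0.2 ]
0.0400 [-1.5  4.3  1.2] [-0.05  0.03  0.19]
0.0395 [-2.6  4.7  7.3] [0.03 0.08 0.46]
True 20.5167 [ 1.21855599  0.53918262 -0.03211542]
```

View pics/w8.png

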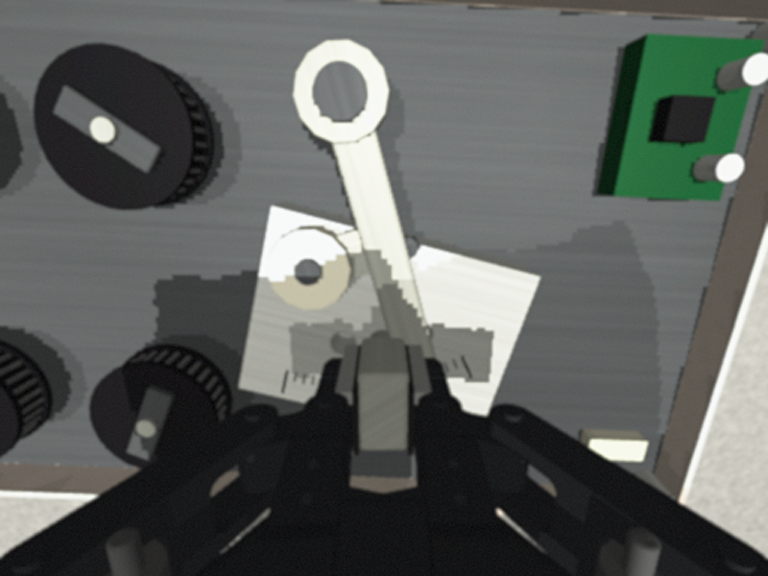

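View pics/s8.png

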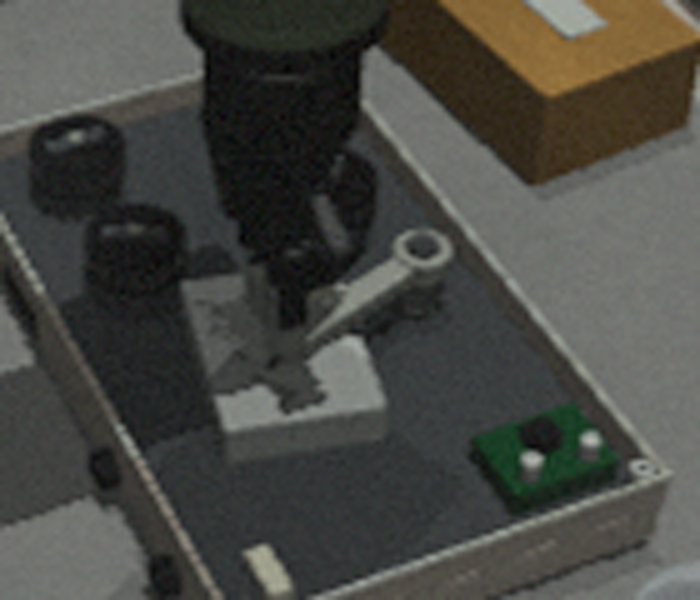

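Run:
```python
from h import *
f0=np.load('f0.npy')
down((.5685,-.0160),[.0402],f0=f0)
r.gripper_to(.03)
print(status.current_grip_width(),status.current_force()-f0)
r.gripper_to(.06); r.hold(.2)
print(status.current_grip_width(),status.current_force()-f0)
r.move_straight([.5685,-.0160,.16],.1)
r.move_straight([.50,-.0160,.21],.15)
r.hold(.3)
m=eyes.camera_model('wrist'); im=save('wrist','w9.png',scale=1.5)
np.save('w9.npy',im); np.save('w9m.npy',m,allow_pickle=True)
save('side','s9.png',(230,110,370,230),5)
print(status.current_time_s(),status.current_force())
```

```text
0.0402 [-1.2  4.7  1.7] [-0.1   0.03  0.14]
0.029984039319131767 [-0.23491079 -1.16545257  1.63813561]
0.05974306682561977 [-0.47524791 -0.89350781  2.26027552]
23.7917 [ 0.31516583 -0.66724267  0.15168412]
```

View pics/w9.png

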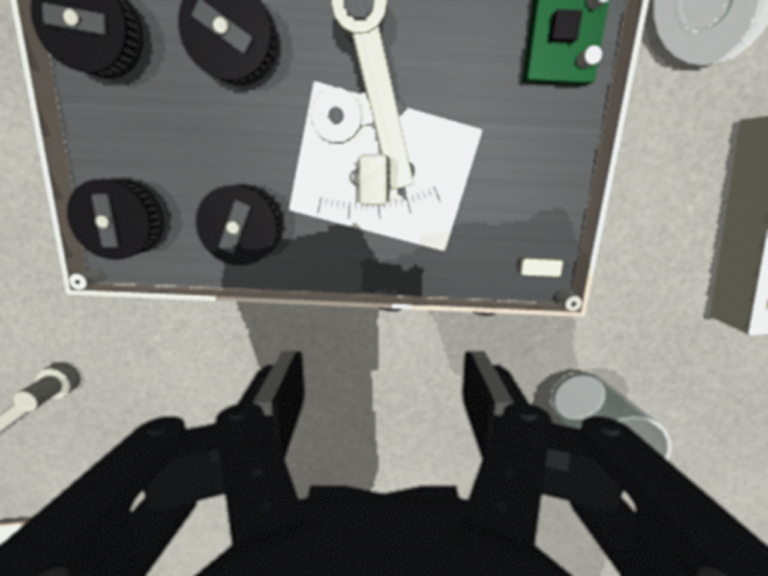

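View pics/s9.png

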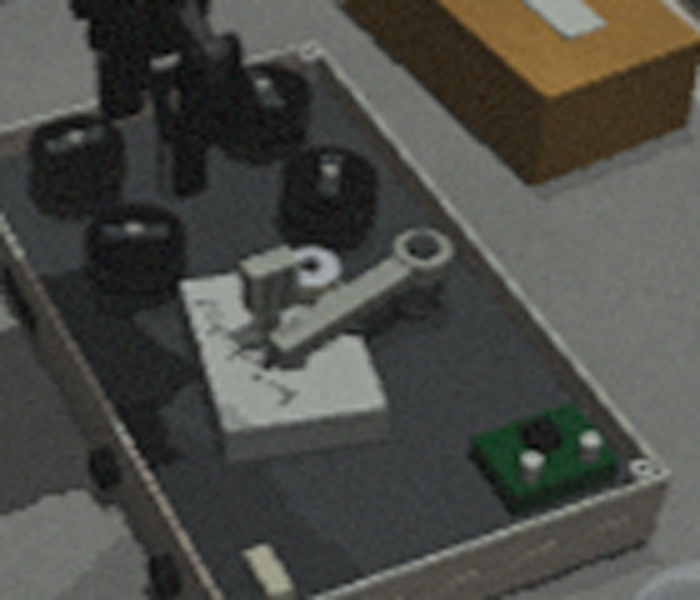

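Run:
```python
from h import *
im=np.load('w9.npy')
cv2.imwrite('pics/w9a.png',cv2.resize(im[70:160,190:330,::-1],None,fx=5,fy=5,interpolation=cv2.INTER_CUBIC))
m=np.load('w9m.npy',allow_pickle=True).item()
for z in (.116,.086):
  for x,y in [(.014,.008),(.014,-.008),(-.014,-.008),(-.014,.008)]:
    q=proj(m,[.569+x,-.0157+y,z]); print(z,np.round((q-[190,70]+.5)*5-.5))
```

```text
0.116 [274. 155.]
0.116 [371. 155.]
0.116 [370. 328.]
0.116 [276. 328.]
0.086 [280. 161.]
0.086 [366. 161.]
0.086 [365. 314.]
0.086 [282. 314.]
```

View pics/w9a.png

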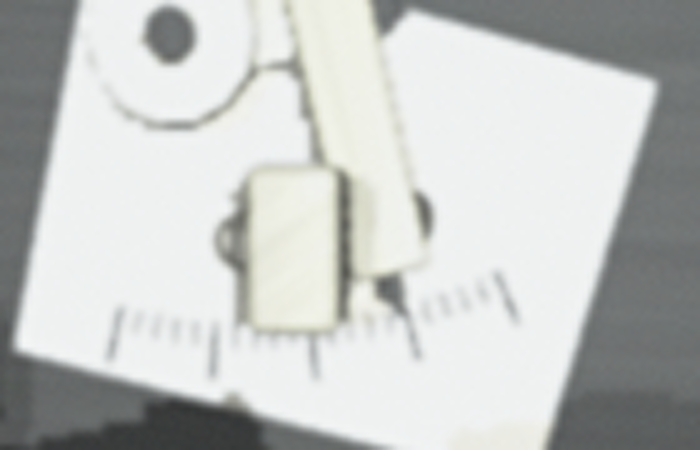

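Run:
```python
from h import *
m=np.load('w9m.npy',allow_pickle=True).item()
a=lambda x,y:(190+(x+.5)/5-.5,70+(y+.5)/5-.5)
for e in [(390,270),(394,270)]:
    e=ray(m,a(*e),.076)[:2]
    for p in [(.667,-.0038),(.6675,-.0028)]:
        d=e-p; an=np.arctan2(d[1],d[0])%(2*np.pi); d0=np.array([.5622,.0198])-p; a0=np.arctan2(d0[1],d0[0])
        print(e,an-a0)
save('top','t9.png',(100,110,430,290),2.4)
print(status.current_time_s())
```

```text
[ 0.56282216 -0.02884979] 0.4574685546755193
[ 0.56282216 -0.02884979] 0.4553199629844271
[ 0.56282085 -0.02964043] 0.4646276347442435
[ 0.56282085 -0.02964043] 0.4624168407525966
23.8417
```

View pics/t9.png

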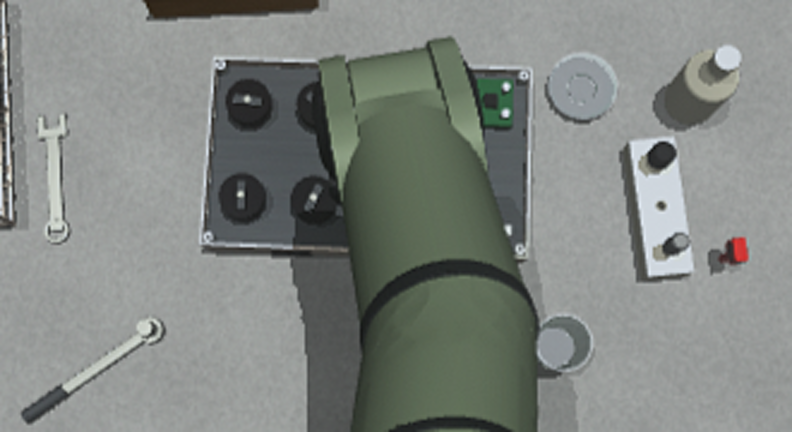

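Run:
```python
from h import *
order.finish_job(); print(status.current_time_s())
```

```text
the job is handed in; nothing more can be done
the job is handed in; nothing more can be done
```

The stop pin is in the middle hole with the tensioner arm parked against it, and I handed the job in at about 24 s; no verdict was reported.

**What I did**
- I took the grey pin from the middle socket of the tool block and left the red look-alike on the bench alone.
- I pushed the arm round its arc with the pin, reading about 3–5 N of sideways force. The wrist camera showed the casting turned about 0.05 rad towards the pulleys.
- I lowered the pin until it met the bottom of the hole at the nominal 40 mm, pressing with about 7 N at most. I then eased off, opened the gripper and backed away.

**Last checks**
- **Pin:** it stands in the middle hole, with one hole visible on either side. The head leans about 0.06 rad towards the pulleys, which is the hole's clearance and under the 0.14 rad limit. I did not measure the foot depth again after letting go.
- **Arm:** the pointer stands at the fourth long line. By camera the deflection is about 0.46 rad. That is inside 0.437–0.611, but only about 0.02 from the lower end.
- **Bystanders:** all seven look unmoved in the last top view.
- **Robot:** it is clear of everything, and the last wrist force was near zero.

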